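# Lock the cam-arm cap onto the cement drum

### The job

Close the cobbler's cement drum: push the loose cap coupling down onto the drum's grooved adaptor until it is fully home on the seal, past the stiff packing ring, with both of its cam arms still standing open, and only then swing the two cam arms all the way down to their stops, one after the other. Push firmly but slowly and gently, never pressing on the cap or on an arm with more than about 40 N; leave the drum closed, let go of everything, and leave the other things on the bench where they are.

Things in the scene. Friction and masses are not known exactly. Their poses are not given: they have to be found in the camera images.
- seat (a point): Point on the adaptor's axis, 118 mm above the bench: where the face of its seal would be if screwed in to the usual depth. It was screwed in by hand: the real face is up to 12 mm higher or lower than this point, differently each time, and is not measured. The cap is fully home when its mouth is down on that face.
- drum: Round grey drum fixed to the bench, 190 mm wide, lid 75 mm and rim 79 mm high; origin: centre of its underside. In its lid the upright grooved adaptor, 36.4 mm wide, its top (3.5 mm chamfer) 36 mm above the seal. A stiff black ring, 3 to 5 mm proud of the seal, yields at about 8 N (12 to 16 N if pushed fast) and stays down; then the seal springs at 9 N/mm for 2.5 mm, then the rigid flange.
- cap_mouth (a point): Centre of the open mouth (underside) of the loose cap, a plain aluminium cup 50 mm wide, 42 mm high, 0.29 to 0.45 kg, standing mouth down on the bench at the start. Bore 38.8 mm wide, 37 mm deep. z up through the stub on its top; x from the axis towards cam arm a, -x towards arm b (74 mm over the pin ears along x). Any yaw on the adaptor is good.
- cap_grip (a point): Middle of the grip on the cap's round stub (28 mm wide, 34 mm high), on the cap's axis 64 mm above its mouth, 22 mm above the cup's flat top, 12 mm below the stub's top. Axes as cap_mouth. The open arms stand at either side along x: grip with the fingers closing along the cap's y.
- cam_a (a joint): Angle of cam arm a on its pin, rad: 0 = open, slanting up and out at 30 degrees; grows as it swings outward and down; 1.22 = down on its rigid stop, 40 degrees below level. Stiff (about 0.18 N m: 3 to 7 N pushed straight down), stays where left. Its nose enters the adaptor's groove. Can be pushed straight down from above with closed fingers about 80 mm from the cap's axis.
- cam_b (a joint): The same for cam arm b, on the opposite side of the cap.
- cam_a_tip (a point): Centre of the outer end of flat steel cam arm a: 65 mm from its level pin, which is 29 mm from the cap's axis and 22 mm above its mouth. The arm is 16 mm wide, 6 mm thick, its rolled end 9 mm thick. Open: this point is 85 mm from the axis, 54 mm above the mouth; down: 79 mm from the axis, 20 mm below the mouth.
- cam_b_tip (a point): Centre of the outer end of cam arm b, as for a.
- polish_tin: Bystander: flat dark tin, 70 mm diameter, 28 mm high, beside the drum. Origin: centre of its underside.
- heel: Bystander: black rubber heel block 66 x 60 x 15 mm, near the cap. Origin: centre of its underside.
- wax_block: Bystander: reddish wax block 50 x 32 x 20 mm, near the cap. Origin: centre of its underside.
- hammer: Bystander: hammer lying at the far edge of the bench.
- brush: Bystander: brush lying at the far edge of the bench.
- tack_jar: Bystander: clear jar 60 mm diameter, 80 mm high, left side. Origin: centre of its underside.
- thinner: Bystander: amber bottle 60 mm diameter, 150 mm high, right side. Origin: centre of its underside.
Not all that is in view belongs to the job. Of the things shaped like the part that bears cap_mouth, the aluminium one is meant.

How it is judged:
By the outcome, as a careful person would: the job done as asked, in the order asked, and still so for the second after the job is handed in, with the robot touching nothing.
It also fails if it takes over 67 s, if anything falls off the work surface, if the arm or the gripper's body presses on something with over 40 N, if the wrist force passes 120 N, or if a joint passes its speed limit or range.

### The arm

A 7-joint arm with a two-finger parallel gripper is mounted at the origin on the work surface. World frame = base frame: x ahead of the robot, y to its left, z up, the work surface at z = 0. Lengths are in m, angles in rad, forces in N, time in s.
With the tool pointing down it reaches from about 0.425 to 0.925 m from the base axis. Payload 6.8 kg.
Tool frame: the origin (TCP) lies between the finger pads; the fingertips stand r.tips_ahead ahead of it and the grasp point (between the pads) is the TCP (r.tips_ahead is the distance from the TCP to the fingertips, in m); x points along the fingers, y is the direction in which the jaws open and shut, and the axes are right-handed (so a half turn about x gives the same grasp; the last joint's range is limited). The gripper opens to 85 mm and grips with 20 to 120 N. Pads are 22 mm wide; open, the fingers measure 114 mm over their backs; the gripper's body (76 mm by 85 mm) begins 54 mm behind the grasp point. The pads swing forward as they close: fully open they stand 13 mm farther back than shut.
Start: joints at [1.146, 0.477, 0.022, 1.555, -0.011, 1.109, -0.083], TCP at [0.21, -0.641, 0.25] pointing down, gripper open.
Joint ranges: [-2.96, 2.96], [-0.34, 2.1], [-1.41, 1.46], [0.24, 2.44], [-1.37, 4.51], [0.17, 1.92], [-2.96, 2.96]. Speed limits (rad/s): [2.39, 2.39, 3.14, 3.14, 3.14, 3.14, 3.14].

### API

Orientations are given as a unit quaternion [w, x, y, z].
In Python, from cell import r gives the robot as it stands.
- The arm moves only by the tool jog_arm, never from a script. Its argument "moves" is a list of rows, each a list of 2 entries, a list of its own where there are three numbers: the shift along the world's x, y, z in mm, then the turn, a rotation vector about the world's x, y, z in degrees. A call has 1 to 5 rows; each row is the pose to reach, as a shift and turn from the pose commanded when the call began; what a row does not reach only later rows make up. A row lasts 1/10 s, in which the tool goes at most 50 mm and 8.59 degrees, less where a joint would pass 70% of its speed; a pose out of reach is approached as far as the arm can. A call with a gripper value outside its range is refused whole. "gripper" is the closure, from 0 (fully open) to 1 (shut), set as the call begins (left out, the last holds). The fingers move at their own pace and stop on an object; "squeeze" is the grip in N (left out, the last holds). Time passes only in rows, so rows that repeat a pose let the fingers close. It gives the time, the measured TCP pose, the force and the opening at its end, in the units of the state.
- r.read_state(): the state, without advancing time (a new reading comes with each control period).
- r.snapshot(name): name is "scene" or "top"; returns a dict with "color" (480x640x3 uint8, blue, green, red), "fx", "fy", "cx", "cy" (pixels), "cam_to_world" (4x4, takes a point from camera to world coordinates). Camera axes: x right, y up, looking along -z (the intrinsics and any distortion apply to the point x, -y, -z); pixel columns grow to the right and rows downward; lengths in m; the calibration is good to about 2 mm. A picture is of the moment at which its call begins. There is no depth.
- r.sign_off(): hands the job in, once; it reports no verdict.
The state is a dict: "clock": time; "joints": joint angles; "joint_velocities": joint speeds; "effort": joint torques, N m; "tcp_pos": TCP position; "orientation": TCP orientation; "contact_force": force on the tool from outside, world axes, zero at the start; "torque": the same for the moment, N m; "finger_gap": opening from 0.0 (shut) to 1.0 (fully open).
Only numpy, scipy, OpenCV 4.12 (cv2) and the standard library are available. Lean on these libraries where they do the work, as an engineer would, in place of code of your own. Each camera call takes 0.05 s, during which the arm holds its last target. There are 200 camera calls.

## Working session

There is one attempt and no reset: what is moved stays moved. The work goes in short steps, Python scripts to look and compute and a tool call to move; the robot and the scene stay as the last step left them, time stands still between calls to the robot, and variables do not carry over. Pictures are saved under pics/ and viewed, about 8 in all and at most 12, crops included, and the job is handed in when it is done.

Besides the shell and the picture viewer there is one more tool, called after "Emit:" in YAML: its name, and indented under it one key for each argument. jog_arm: Moves the arm, as the interface text tells. Its arguments: {"type":"object","properties":{"moves":{"type":"array"},"gripper":{"type":"number"},"squeeze":{"type":"number"}},"required":["moves"]}

```bash
mkdir -p pics
cat > h.py <<'E'
import numpy as np, cv2
from cell import r
def snap(n,f):
    s=r.snapshot(n); cv2.imwrite(f,s["color"]); np.savez(f[:-4],**{k:np.array(v) for k,v in s.items()}); return s
def ray(s,u,v):
    M=np.array(s["cam_to_world"]); d=np.array([(u-s["cx"])/s["fx"],-(v-s["cy"])/s["fy"],-1.])
    return M[:3,3],M[:3,:3]@d
def at(s,u,v,z):
    o,d=ray(s,u,v); return o+d*(z-o[2])/d[2]
def proj(s,p):
    M=np.array(s["cam_to_world"]); q=M[:3,:3].T@(np.array(p)-M[:3,3])
    return np.array([s["cx"]-s["fx"]*q[0]/q[2], s["cy"]+s["fy"]*q[1]/q[2]])
E
python3 - <<'E'
from h import *
for n in("top","scene"):
    s=snap(n,f"pics/{n}0.png"); print(n,[k for k in s],s["fx"],s["fy"],s["cx"],s["cy"],np.round(s["cam_to_world"],3).tolist())
a=r.read_state();print(a,r.tips_ahead)
E
```

```text
top ['color', 'fx', 'fy', 'cx', 'cy', 'cam_to_world'] 561.0817281268943 561.0817281268943 336.28328112496484 238.37530691842935 [[-0.026, 0.98, -0.196, 0.199], [-1.0, -0.027, -0.006, -0.001], [-0.011, 0.196, 0.981, 1.421], [0.0, 0.0, 0.0, 1.0]]
scene ['color', 'fx', 'fy', 'cx', 'cy', 'cam_to_world'] 489.35663595193057 489.35663595193057 313.9092258149417 240.54776183521355 [[0.019, -0.749, 0.662, 1.212], [1.0, 0.021, -0.005, -0.01], [-0.01, 0.662, 0.749, 0.903], [0.0, 0.0, 0.0, 1.0]]
{'clock': 0.1, 'joints': array([ 1.14586987,  0.47768984,  0.02236473,  1.55633844, -0.01150949,
        1.10927851, -0.08309565]), 'joint_velocities': array([ 0.00160837, -0.00145532, -0.00164836, -0.00233845, -0.00119353,
       -0.00128124, -0.00023977]), 'effort': array([ 5.03326912e-03, -5.97759891e+01,  1.61405627e+00, -2.81952775e+01,
        1.28504678e-02,  5.05526288e-03,  1.83970667e-05]), 'tcp_pos': array([ 0.21012817, -0.64094598,  0.24944781]), 'orientation': array([-0.11100166, -0.69812418, -0.11209306,  0.69838127]), 'contact_force': array([-0.03217469,  0.09187651, -0.03719084]), 'torque': array([-0.00694025,  0.04171512, -0.01473065]), 'finger_gap': 0.9940726753671102} 0.019
```

View pics/top0.png

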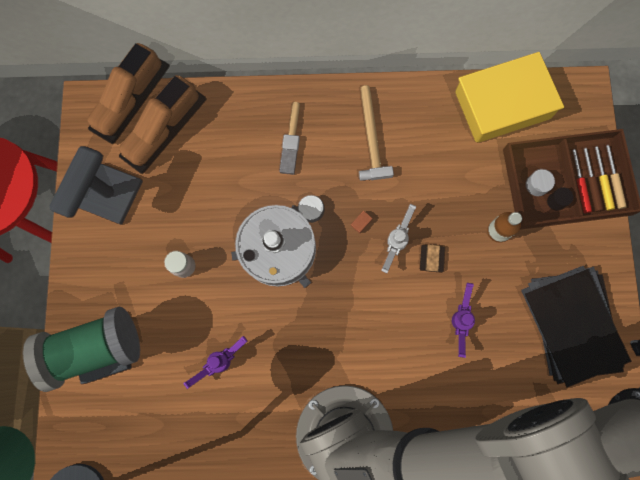

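View pics/scene0.png

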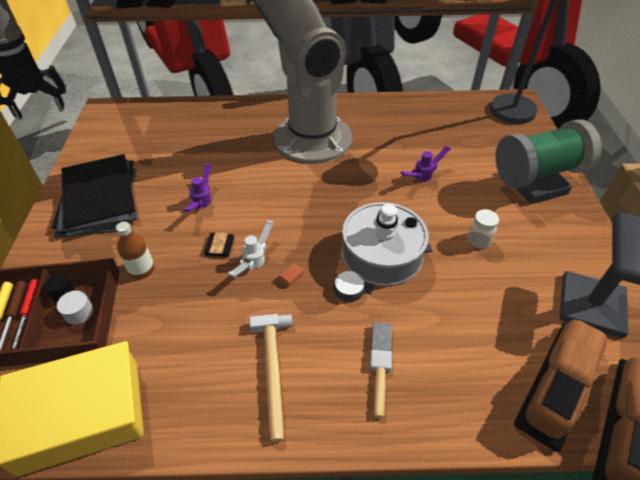

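Top view: there are three cap-shaped things, silver at (398,240), purple at (218,362) and purple at (463,320). The silver (aluminium) one is meant. The adaptor is at (272,240) in top and (388,215) in scene. I'll check both closely in one crop sheet.

Run:
```python
import cv2,numpy as np
t=cv2.imread("pics/top0.png");s=cv2.imread("pics/scene0.png")
f=lambda i,u,v:cv2.resize(i[v:v+75,u:u+100],(400,300),interpolation=cv2.INTER_CUBIC)
cv2.imwrite("pics/c1.png",np.vstack([np.hstack([f(t,350,200),f(t,225,200)]),np.hstack([f(s,205,213),f(s,335,190)])]))
```

```text
(no output)
```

View pics/c1.png

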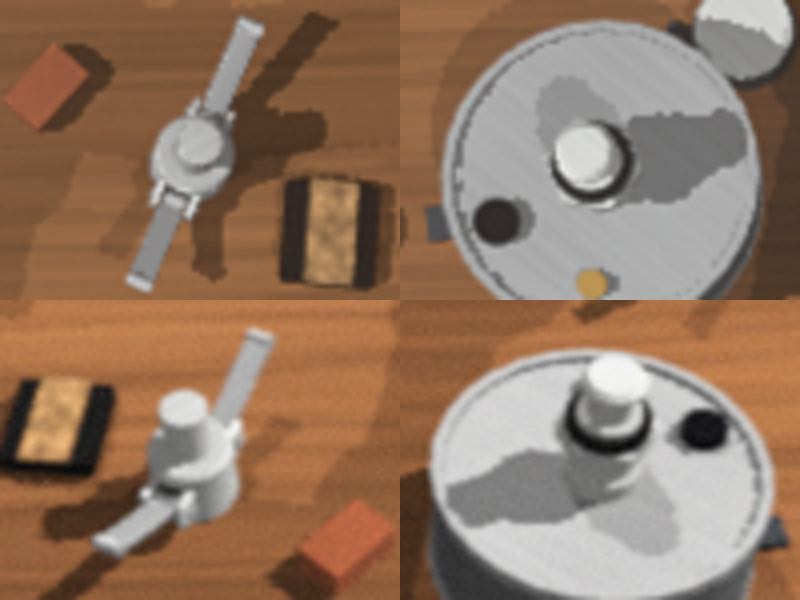

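Run:
```python
from h import *
T=dict(np.load("pics/top0.npz"));S=dict(np.load("pics/scene0.npz"))
def tri(a,b):
    o1,d1=ray(T,*a);o2,d2=ray(S,*b); A=np.c_[d1,-d2]
    x,*_=np.linalg.lstsq(A,o2-o1,rcond=None);p,q=o1+d1*x[0],o2+d2*x[1]; return np.round([(p+q)/2,p-q],4).tolist()
print("stub",tri((400,236.2),(251.3,240.5)),at(T,400,236.2,.076),at(S,251.3,240.5,.076))
for n,a,b in(("far?",(412,207),(232.5,273.8)),("near",(385,270.7),(269.5,221.7))):
    print(n,tri(a,b),at(T,*a,.054),at(S,*b,.054))
print("adaptor",tri((272,238.7),(389.3,210)))
for z in(.142,.154,.166): print(z,at(T,272,238.7,z),at(S,389.3,210,z))
from scipy.spatial.transform import Rotation as R
q=r.read_state()["orientation"];print(R.from_quat(q[[1,2,3,0]]).as_matrix().round(3))
```

```text
stub [[0.4699, -0.1484, 0.0689], [0.0001, -0.0021, 0.0003]] [ 0.46854488 -0.14871882  0.076     ] [ 0.47627742 -0.14616512  0.076     ]
far? [[0.5484, -0.1857, 0.0479], [-0.0, 0.0002, -0.0]] [ 0.54678539 -0.18477473  0.054     ] [ 0.55311677 -0.18456517  0.054     ]
near [[0.3889, -0.111, 0.045], [-0.0, 0.0001, -0.0]] [ 0.38769496 -0.11025614  0.054     ] [ 0.39754323 -0.11002776  0.054     ]
adaptor [[0.4573, 0.1584, 0.1453], [-0.0004, -0.0052, -0.0007]]
0.142 [0.45769943 0.15616387 0.142     ] [0.45390138 0.16179132 0.142     ]
0.154 [0.45526933 0.15469144 0.154     ] [0.46584997 0.15908582 0.154     ]
0.166 [0.45283923 0.153219   0.166     ] [0.47779856 0.15638033 0.166     ]
[[-0.001  0.312 -0.95 ]
 [ 0.001 -0.95  -0.312]
 [-1.    -0.002  0.   ]]
```

Close crop confirms it: the silver cap's stub top is at top (400,236), with arm tips at (412,207) and (385,271). The adaptor top is at (272,239). The heel and wax block are clear of it. I'll move above the cap now.

Emit:
jog_arm:
  moves:
    - [[25,45,0],[0,0,8.5]]
    - [[50,90,0],[0,0,17]]
    - [[75,135,0],[0,0,25.5]]
    - [[100,180,0],[0,0,34]]
    - [[120,220,0],[0,0,42.5]]
  gripper: 0

```text
clock: 0.6
tcp_pos: [0.3307, -0.4199, 0.2501]
orientation: [-0.359, -0.609, -0.359, 0.609]
contact_force: [-0.0, -0.5, 0.5]
finger_gap: 1.001
```

Emit:
jog_arm:
  moves:
    - [[25,45,0],[0,0,8.5]]
    - [[50,90,0],[0,0,17]]
    - [[75,135,0],[0,0,25.5]]
    - [[100,180,0],[0,0,34]]
    - [[120,220,0],[0,0,42.5]]

```text
clock: 1.1
tcp_pos: [0.4502, -0.2007, 0.2503]
orientation: [0.555, 0.438, 0.555, -0.438]
contact_force: [0.3, -0.9, -0.1]
finger_gap: 1.001
```

Emit:
jog_arm:
  moves:
    - [[10,28,0],[0,0,8.5]]
    - [[15,48,0],[0,0,17]]
    - [[20,53,0],[0,0,25.5]]
    - [[20,53,0],[0,0,34]]
    - [[20,53,0],[0,0,42.5]]

```text
clock: 1.6
tcp_pos: [0.4696, -0.1491, 0.25]
orientation: [0.676, 0.206, 0.677, -0.206]
contact_force: [-0.5, 0.0, 0.5]
finger_gap: 1.001
```

Emit:
jog_arm:
  moves:
    - [[0,1,-40],[0,0,8]]
    - [[0,1,-80],[0,0,9]]
    - [[0,1,-120],[0,0,9]]
    - [[0,1,-130],[0,0,9]]
    - [[0,1,-130],[0,0,9]]

```text
clock: 2.1
tcp_pos: [0.4687, -0.1482, 0.1192]
orientation: [0.689, 0.155, 0.691, -0.155]
contact_force: [0.4, 0.5, 0.2]
finger_gap: 1.002
```

Run:
```python
from h import *
s=snap("scene","pics/s1.png");t=snap("top","pics/t1.png")
a=r.read_state();print(a["tcp_pos"],a["contact_force"])
f=lambda i,u,v:cv2.resize(i[v:v+120,u:u+80],(400,600),interpolation=cv2.INTER_CUBIC)
cv2.imwrite("pics/c2.png",np.hstack([f(s["color"],210,180),f(t["color"],360,180)]))
p=a["tcp_pos"];print(proj(s,p),proj(t,p))
```

```text
[ 0.47077097 -0.14859633  0.12164765] [ 0.74511655 -0.06253502 -0.12479412]
[248.15461753 224.88779214] [401.84293005 231.42536143]
```

View pics/c2.png

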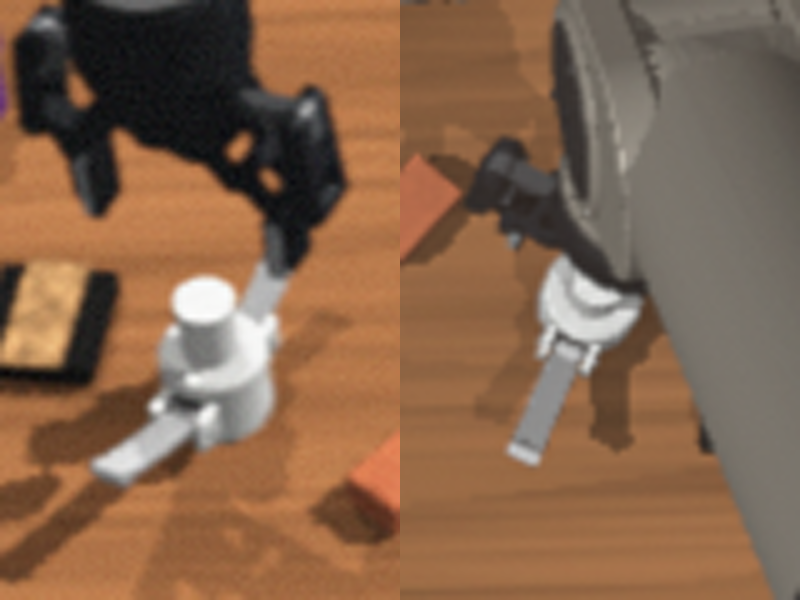

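Left half of the crop: the fingers straddle the stub (top at crop (205,300)), and the jaw line runs across the arms as intended. I'll descend and grip.

Emit:
jog_arm:
  moves:
    - [[0,0,-18],[0,0,0]]
    - [[0,0,-36],[0,0,0]]
    - [[0,0,-48],[0,0,0]]
    - [[0,0,-54],[0,0,0]]
    - [[0,0,-54],[0,0,0]]

```text
clock: 2.7
tcp_pos: [0.4699, -0.1486, 0.0665]
orientation: [0.69, 0.155, 0.69, -0.155]
contact_force: [-0.1, 0.4, -0.2]
finger_gap: 0.999
```

Emit:
jog_arm:
  moves:
    - [[0,0,0],[0,0,0]]
    - [[0,0,0],[0,0,0]]
    - [[0,0,0],[0,0,0]]
    - [[0,0,0],[0,0,0]]
    - [[0,0,0],[0,0,0]]
  gripper: 1
  squeeze: 70

```text
clock: 3.2
tcp_pos: [0.4702, -0.1485, 0.0668]
orientation: [0.69, 0.155, 0.69, -0.155]
contact_force: [-0.7, 0.9, 5.0]
finger_gap: 0.297
```

Emit:
jog_arm:
  moves:
    - [[0,0,0],[0,0,0]]
    - [[0,0,0],[0,0,0]]
    - [[0,0,5],[0,0,0]]
    - [[0,0,10],[0,0,0]]
    - [[0,0,10],[0,0,0]]

```text
clock: 3.7
tcp_pos: [0.4697, -0.1487, 0.0767]
orientation: [0.69, 0.155, 0.69, -0.155]
contact_force: [-0.6, -0.8, -3.2]
finger_gap: 0.306
```

Held: about 3.2 N weight, gap 0.30. I'll lift and carry, turning the cap by −45° so both arms end up within comfortable reach.

Emit:
jog_arm:
  moves:
    - [[0,0,45],[0,0,0]]
    - [[0,0,90],[0,0,0]]
    - [[0,0,135],[0,0,-5]]
    - [[0,20,175],[0,0,-10]]
    - [[0,55,205],[0,0,-15]]

```text
clock: 4.2
tcp_pos: [0.4699, -0.0953, 0.2836]
orientation: [0.663, 0.247, 0.662, -0.247]
contact_force: [1.2, 0.4, -3.1]
finger_gap: 0.303
```

Emit:
jog_arm:
  moves:
    - [[0,40,8],[0,0,-5]]
    - [[0,80,8],[0,0,-10]]
    - [[0,120,8],[0,0,-15]]
    - [[-2,160,8],[0,0,-20]]
    - [[-5,200,8],[0,0,-25]]

```text
clock: 4.7
tcp_pos: [0.464, 0.1077, 0.289]
orientation: [0.594, 0.383, 0.594, -0.383]
contact_force: [1.0, -0.1, -3.7]
finger_gap: 0.303
```

Emit:
jog_arm:
  moves:
    - [[-5,30,0],[0,0,-2]]
    - [[-8,51,0],[0,0,-5]]
    - [[-8,51,0],[0,0,-5]]
    - [[-8,51,-20],[0,0,-5]]
    - [[-8,51,-20],[0,0,-5]]

```text
clock: 5.2
tcp_pos: [0.4552, 0.1559, 0.267]
orientation: [0.577, 0.406, 0.579, -0.409]
contact_force: [-0.5, -0.1, -3.7]
finger_gap: 0.304
```

Run:
```python
from h import *
s=snap("scene","pics/s2.png");t=snap("top","pics/t2.png")
a=r.read_state();print(a["clock"],a["tcp_pos"],a["contact_force"],a["torque"],a["finger_gap"])
f=lambda i,u,v:cv2.resize(i[v:v+120,u:u+80],(400,600),interpolation=cv2.INTER_CUBIC)
cv2.imwrite("pics/c3.png",np.hstack([f(s["color"],350,120),f(t["color"],235,180)]))
p=a["tcp_pos"];print(proj(s,p),proj(t,p),proj(s,p-[0,0,.066]),proj(t,p-[0,0,.066]))
```

```text
5.3 [0.45638346 0.15655188 0.26899826] [ 0.05872185  0.31072891 -4.20542879] [-0.03278779  0.0159192   0.03944784] 0.3052842490535141
[393.51865881 165.78177511] [264.37931008 227.53862731] [390.00468004 190.24772298] [268.44021117 233.92227354]
```

View pics/c3.png

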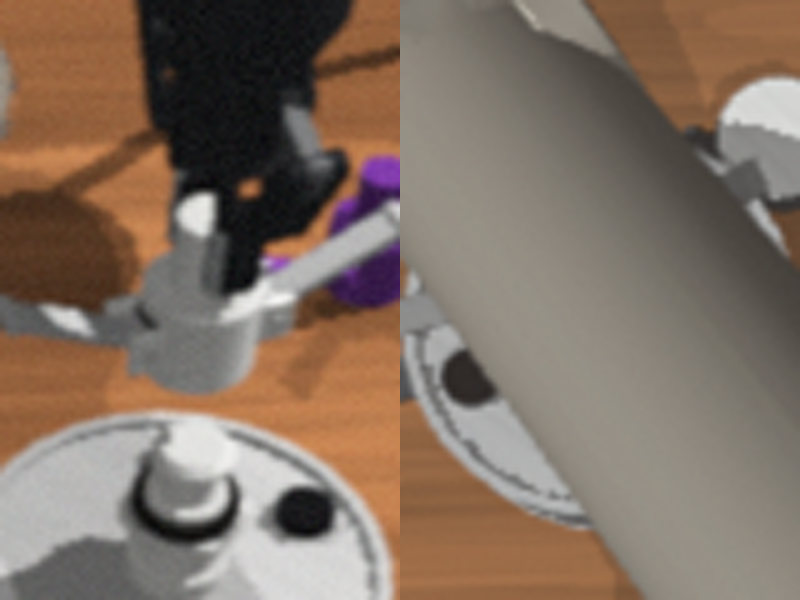

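Run:
```python
from h import *
s=dict(np.load("pics/s2.npz")); p=np.array([0.45638,0.15655,0.269])
im=cv2.resize(s["color"][150:225,350:450],(800,600),interpolation=cv2.INTER_CUBIC)
def circ(c,rad,col):
    th=np.linspace(0,2*np.pi,60); q=np.array([(proj(s,c+[rad*np.cos(x),rad*np.sin(x),0])-[350,150]+.5)*8 for x in th]).astype(int)
    cv2.polylines(im,[q],True,col,1)
m=p-[0,0,.066]
circ(m,.025,(0,0,255));circ(m+[0,0,.042],.025,(0,0,255));circ(m+[0,0,.076],.014,(0,0,255))
for z,c in((.1453,(0,255,0)),(.154,(255,0,0))): circ(np.array([.4573,.1575,z]),.0182-.0035,c)
cv2.imwrite("pics/c4.png",im)
```

```text
(no output)
```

View pics/c4.png

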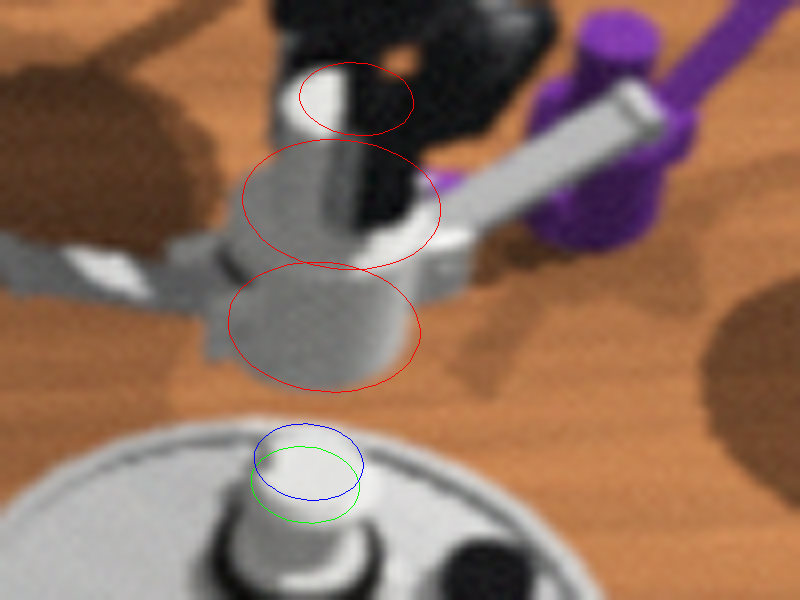

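The cap hangs about 2 mm left of where I predicted it (mouth centre at crop (317,327), predicted (324,327)), and the adaptor centre is near crop x 311. I'll go lower and compare the two directly.

Emit:
jog_arm:
  moves:
    - [[1,1,-10],[0,0,0]]
    - [[1,3,-20],[0,0,0]]
    - [[1,3,-30],[0,0,0]]
    - [[1,3,-30],[0,0,0]]
    - [[1,3,-30],[0,0,0]]

```text
clock: 5.8
tcp_pos: [0.4575, 0.1604, 0.239]
orientation: [0.578, 0.407, 0.578, -0.407]
contact_force: [-0.1, 0.1, -3.2]
finger_gap: 0.307
```

Run:
```python
from h import *
s=snap("scene","pics/s3.png")
a=r.read_state();p=a["tcp_pos"];print(a["clock"],p,a["contact_force"])
im=cv2.resize(s["color"][165:225,350:430],(800,600),interpolation=cv2.INTER_CUBIC)
def circ(c,rad,col):
    th=np.linspace(0,2*np.pi,60); q=np.array([(proj(s,c+[rad*np.cos(x),rad*np.sin(x),0])-[350,165]+.5)*10 for x in th]).astype(int)
    cv2.polylines(im,[q],True,col,1)
circ(p-[0,0,.066],.025,(0,0,255)); circ(p-[0,0,.024],.025,(0,0,255));circ(np.array([.4573,.1575,.1453-.0035]),.0182,(0,255,0))
cv2.imwrite("pics/c5.png",im)
```

```text
5.85 [0.45779453 0.16056389 0.23935496] [ 0.09545737  0.74710007 -3.01225784]
```

View pics/c5.png

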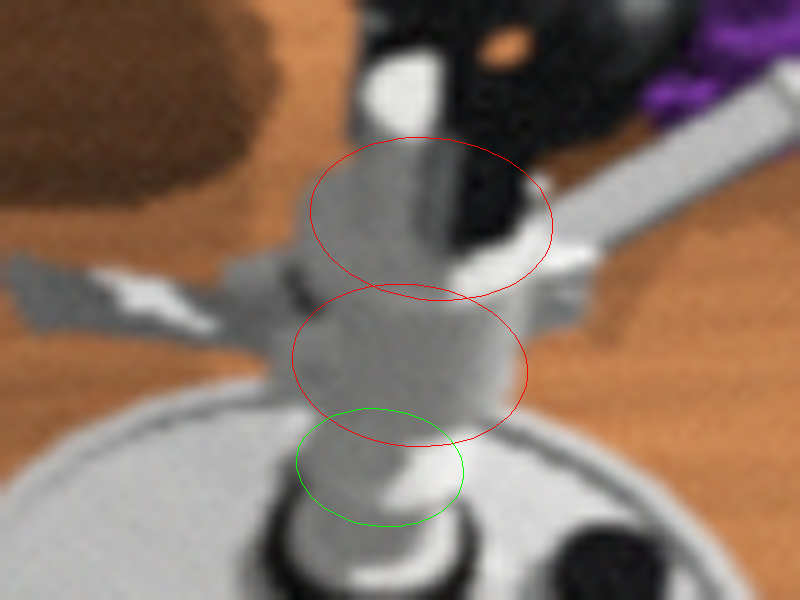

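Mouth centre is at about x=400 and the adaptor axis, extrapolated to that height, also at about x=400, so they are aligned in y. I'll lower slowly and feel for contact.

Emit:
jog_arm:
  moves:
    - [[0,0,-2],[0,0,0]]
    - [[0,0,-4],[0,0,0]]
    - [[0,0,-6],[0,0,0]]
    - [[0,0,-8],[0,0,0]]
    - [[0,0,-10],[0,0,0]]

```text
clock: 6.35
tcp_pos: [0.4577, 0.1604, 0.2292]
orientation: [0.578, 0.407, 0.578, -0.407]
contact_force: [-0.1, -0.2, -3.7]
finger_gap: 0.302
```

Emit:
jog_arm:
  moves:
    - [[0,0,-2],[0,0,0]]
    - [[0,0,-4],[0,0,0]]
    - [[0,0,-6],[0,0,0]]
    - [[0,0,-8],[0,0,0]]

```text
clock: 6.75
tcp_pos: [0.4578, 0.1605, 0.2211]
orientation: [0.578, 0.407, 0.578, -0.407]
contact_force: [0.1, 0.8, -3.6]
finger_gap: 0.303
```

Emit:
jog_arm:
  moves:
    - [[0,0,-1],[0,0,0]]
    - [[0,0,-2],[0,0,0]]
    - [[0,0,-3],[0,0,0]]
    - [[0,0,-4],[0,0,0]]
    - [[0,0,-5],[0,0,0]]

```text
clock: 7.25
tcp_pos: [0.4578, 0.1605, 0.2163]
orientation: [0.578, 0.407, 0.578, -0.407]
contact_force: [-0.2, -0.4, -3.2]
finger_gap: 0.305
```

Emit:
jog_arm:
  moves:
    - [[0,0,-1],[0,0,0]]
    - [[0,0,-2],[0,0,0]]
    - [[0,0,-3],[0,0,0]]
    - [[0,0,-4],[0,0,0]]

```text
clock: 7.65
tcp_pos: [0.4578, 0.1605, 0.2123]
orientation: [0.578, 0.407, 0.578, -0.407]
contact_force: [0.4, 1.1, -3.5]
finger_gap: 0.306
```

Emit:
jog_arm:
  moves:
    - [[0,0,-1],[0,0,0]]
    - [[0,0,-2],[0,0,0]]
    - [[0,0,-3],[0,0,0]]
    - [[0,0,-4],[0,0,0]]
    - [[0,0,-4],[0,0,0]]

```text
clock: 8.15
tcp_pos: [0.4578, 0.1604, 0.2082]
orientation: [0.578, 0.407, 0.578, -0.407]
contact_force: [1.1, -0.6, -4.0]
finger_gap: 0.304
```

Emit:
jog_arm:
  moves:
    - [[0,0,-1],[0,0,0]]
    - [[0,0,-2],[0,0,0]]
    - [[0,0,-3],[0,0,0]]
    - [[0,0,-3],[0,0,0]]

```text
clock: 8.55
tcp_pos: [0.4578, 0.1605, 0.2052]
orientation: [0.578, 0.407, 0.578, -0.407]
contact_force: [1.6, 0.0, -4.1]
finger_gap: 0.302
```

Emit:
jog_arm:
  moves:
    - [[0,0,-1],[0,0,0]]
    - [[0,0,-2],[0,0,0]]
    - [[0,0,-3],[0,0,0]]
    - [[0,0,-4],[0,0,0]]
    - [[0,0,-4],[0,0,0]]

```text
clock: 9.05
tcp_pos: [0.4578, 0.1605, 0.2012]
orientation: [0.578, 0.407, 0.578, -0.407]
contact_force: [2.1, 0.6, -4.1]
finger_gap: 0.307
```

Run:
```python
from h import *
s=snap("scene","pics/s4.png")
a=r.read_state();print(a["clock"],a["tcp_pos"],a["contact_force"],a["torque"])
cv2.imwrite("pics/c6.png",cv2.resize(s["color"][165:225,350:430],(800,600),interpolation=cv2.INTER_CUBIC))
```

```text
9.1 [0.45778925 0.16042806 0.20122062] [ 1.81456702  0.20044166 -4.58056868] [ 0.01963852 -0.48075635 -0.0339856 ]
```

View pics/c6.png

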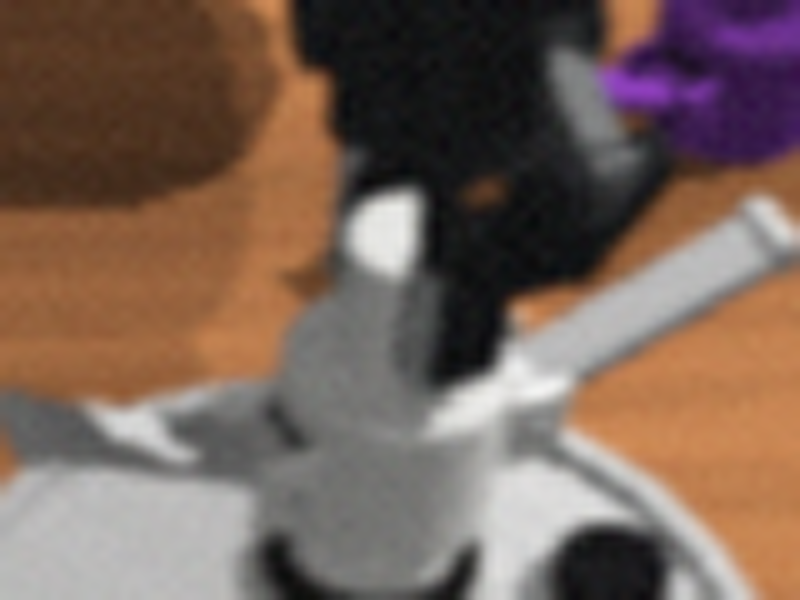

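The cap is over the adaptor, with the black ring's arcs visible on either side of the mouth (260 to 475) and nearly symmetric. There is a slight +x side force. I'll continue slowly with a small x correction.

Emit:
jog_arm:
  moves:
    - [[0.5,0,-1],[0,0,0]]
    - [[0.5,0,-2],[0,0,0]]
    - [[0.5,0,-3],[0,0,0]]
    - [[0.5,0,-4],[0,0,0]]
    - [[0.5,0,-4],[0,0,0]]

```text
clock: 9.6
tcp_pos: [0.458, 0.1604, 0.1971]
orientation: [0.578, 0.407, 0.578, -0.407]
contact_force: [0.4, 0.2, -4.4]
finger_gap: 0.302
```

Emit:
jog_arm:
  moves:
    - [[0,0,-1],[0,0,0]]
    - [[0,0,-2],[0,0,0]]
    - [[0,0,-3],[0,0,0]]
    - [[0,0,-3],[0,0,0]]

```text
clock: 10.0
tcp_pos: [0.4581, 0.1604, 0.1941]
orientation: [0.578, 0.407, 0.578, -0.407]
contact_force: [1.1, 0.5, -4.1]
finger_gap: 0.303
```

Emit:
jog_arm:
  moves:
    - [[0.3,0,-1],[0,0,0]]
    - [[0.3,0,-2],[0,0,0]]
    - [[0.3,0,-3],[0,0,0]]
    - [[0.3,0,-3],[0,0,0]]

```text
clock: 10.4
tcp_pos: [0.4584, 0.1604, 0.1911]
orientation: [0.578, 0.407, 0.578, -0.407]
contact_force: [0.4, 1.0, -4.1]
finger_gap: 0.303
```

Emit:
jog_arm:
  moves:
    - [[0,0,-1],[0,0,0]]
    - [[0,0,-2],[0,0,0]]
    - [[0,0,-3],[0,0,0]]
    - [[0,0,-3],[0,0,0]]

```text
clock: 10.8
tcp_pos: [0.4587, 0.1606, 0.1886]
orientation: [0.578, 0.407, 0.578, -0.407]
contact_force: [-0.2, 0.2, 1.0]
finger_gap: 0.303
```

Emit:
jog_arm:
  moves:
    - [[0,0,-1],[0,0,0]]
    - [[0,0,-2],[0,0,0]]
    - [[0,0,-3],[0,0,0]]
    - [[0,0,-3],[0,0,0]]

```text
clock: 11.2
tcp_pos: [0.4587, 0.1606, 0.1856]
orientation: [0.578, 0.408, 0.578, -0.407]
contact_force: [-1.5, -0.6, 3.2]
finger_gap: 0.303
```

Ring contact at TCP z≈0.189, net force about 7 N. I'll go on more gently.

Emit:
jog_arm:
  moves:
    - [[-0.2,0,-0.4],[0,0,0]]
    - [[-0.2,0,-0.8],[0,0,0]]
    - [[-0.2,0,-1.2],[0,0,0]]
    - [[-0.2,0,-1.6],[0,0,0]]
    - [[-0.2,0,-1.6],[0,0,0]]

```text
clock: 11.7
tcp_pos: [0.4586, 0.1606, 0.1838]
orientation: [0.578, 0.408, 0.578, -0.407]
contact_force: [0.7, -0.0, 4.4]
finger_gap: 0.303
```

Emit:
jog_arm:
  moves:
    - [[0,0,-0.3],[0,0,0]]
    - [[0,0,-0.6],[0,0,0]]
    - [[0,0,-0.9],[0,0,0]]
    - [[0,0,-0.9],[0,0,0]]

```text
clock: 12.1
tcp_pos: [0.4587, 0.1606, 0.1833]
orientation: [0.578, 0.408, 0.578, -0.407]
contact_force: [-1.0, -0.6, 9.2]
finger_gap: 0.306
```

Emit:
jog_arm:
  moves:
    - [[0,0,-0.4],[0,0,0]]
    - [[0,0,-0.8],[0,0,0]]
    - [[0,0,-1.2],[0,0,0]]
    - [[0,0,-1.2],[0,0,0]]

```text
clock: 12.5
tcp_pos: [0.4588, 0.1607, 0.1827]
orientation: [0.578, 0.408, 0.578, -0.407]
contact_force: [-3.5, -2.0, 15.3]
finger_gap: 0.303
```

Emit:
jog_arm:
  moves:
    - [[0,0,-0.3],[0,0,0]]
    - [[0,0,-0.6],[0,0,0]]
    - [[0,0,-0.9],[0,0,0]]
    - [[0,0,-0.9],[0,0,0]]

```text
clock: 12.9
tcp_pos: [0.4589, 0.1607, 0.1826]
orientation: [0.579, 0.407, 0.577, -0.407]
contact_force: [-5.3, -4.0, 24.1]
finger_gap: 0.307
```

Net force is about 28 N and it stiffened to nearly rigid after about 1 mm of seal compression, following 5 mm of ring travel. The bore roof (37 mm deep) meets the 36 mm adaptor at exactly that point, so the cap is home. I'll relieve the force, then release and rise.

Emit:
jog_arm:
  moves:
    - [[0,0,1],[0,0,0]]
    - [[0,0,2],[0,0,0]]
    - [[0,0,3],[0,0,0]]
    - [[0,0,3],[0,0,0]]

```text
clock: 13.3
tcp_pos: [0.4585, 0.1605, 0.1835]
orientation: [0.578, 0.408, 0.578, -0.407]
contact_force: [1.6, 0.7, 0.5]
finger_gap: 0.301
```

Emit:
jog_arm:
  moves:
    - [[0,0,0],[0,0,0]]
    - [[0,0,0],[0,0,0]]
    - [[0,0,0],[0,0,0]]
    - [[0,0,0],[0,0,0]]
    - [[0,0,0],[0,0,0]]
  gripper: 0.2

```text
clock: 13.8
tcp_pos: [0.4582, 0.1604, 0.1836]
orientation: [0.578, 0.407, 0.578, -0.407]
contact_force: [0.7, -0.3, 0.2]
finger_gap: 0.802
```

Emit:
jog_arm:
  moves:
    - [[0,0,10],[0,0,0]]
    - [[0,0,30],[0,0,0]]
    - [[0,0,60],[0,0,0]]
    - [[0,0,90],[0,0,0]]
    - [[0,0,90],[0,0,0]]

```text
clock: 14.3
tcp_pos: [0.4603, 0.1619, 0.2782]
orientation: [0.58, 0.409, 0.576, -0.405]
contact_force: [0.0, -0.1, -0.1]
finger_gap: 0.802
```

Run:
```python
from h import *
s=snap("scene","pics/s5.png")
a=r.read_state();print(a["clock"],a["tcp_pos"],a["contact_force"],a["finger_gap"])
im=cv2.resize(s["color"][150:240,330:450],(800,600),interpolation=cv2.INTER_CUBIC);k=800/120
def pt(p): return tuple(int(x) for x in (proj(s,p)-[330,150]+.5)*k)
def circ(c,rad,col):
    th=np.linspace(0,2*np.pi,60); cv2.polylines(im,[np.array([pt(c+[rad*np.cos(x),rad*np.sin(x),0]) for x in th])],True,col,1)
m=np.array([.4587,.1606,.1176])
circ(m+[0,0,.042],.025,(0,0,255));circ(m+[0,0,.076],.014,(0,0,255))
d=np.array([np.cos(np.radians(-70.2)),np.sin(np.radians(-70.2)),0])
for sg in(1,-1):
    q=m+sg*.085*d+[0,0,.054]; cv2.circle(im,pt(q),4,(0,255,0),-1); print(q,pt(q))
cv2.imwrite("pics/c7.png",im)
```

```text
14.35 [0.45943866 0.16113396 0.27616122] [ 0.32363653 -0.43399721 -0.92067671] 0.8007226381716647
[0.48749272 0.08062513 0.1716    ] (164, 417)
[0.42990728 0.24057487 0.1716    ] (640, 282)
```

View pics/c7.png

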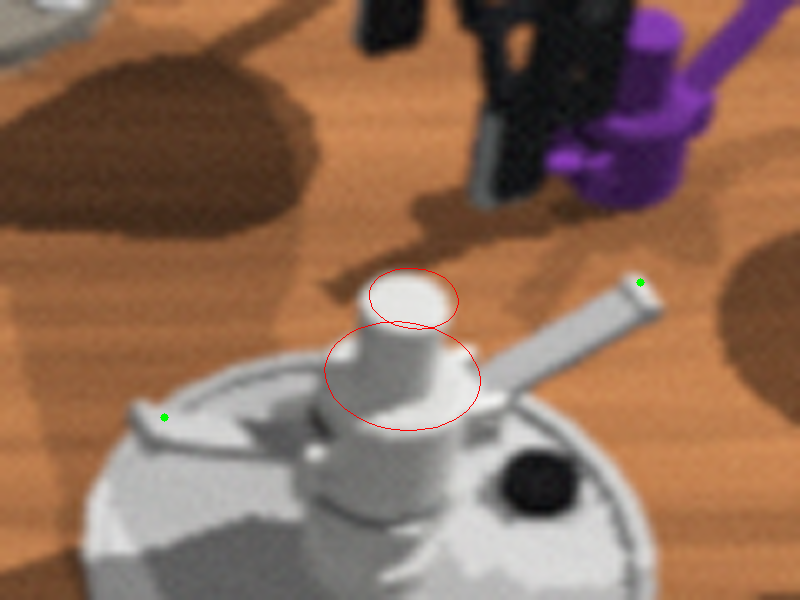

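The cap stands upright on the adaptor with both arms open: tips at crop (148,418) and (645,290). Next I'll close the fingers and move over the left (−y) arm.

Emit:
jog_arm:
  moves:
    - [[10,-25,10],[0,0,0]]
    - [[20,-55,10],[0,0,0]]
    - [[27,-77,0],[0,0,0]]
    - [[27,-77,0],[0,0,0]]
    - [[27,-77,0],[0,0,0]]
  gripper: 1

```text
clock: 14.85
tcp_pos: [0.4847, 0.0832, 0.2729]
orientation: [0.577, 0.407, 0.578, -0.408]
contact_force: [0.3, -0.0, -0.6]
finger_gap: 0.0
```

Emit:
jog_arm:
  moves:
    - [[0,0,-20],[0,0,0]]
    - [[0,0,-40],[0,0,0]]
    - [[0,0,-55],[0,0,0]]
    - [[0,0,-65],[0,0,0]]
    - [[0,0,-65],[0,0,0]]

```text
clock: 15.35
tcp_pos: [0.4843, 0.0843, 0.2077]
orientation: [0.578, 0.406, 0.579, -0.407]
contact_force: [0.0, 0.4, -0.4]
finger_gap: -0.001
```

Run:
```python
from h import *
s=snap("scene","pics/s6.png")
a=r.read_state();print(a["clock"],a["tcp_pos"],a["contact_force"],a["finger_gap"])
cv2.imwrite("pics/c8.png",cv2.resize(s["color"][150:240,330:450],(800,600),interpolation=cv2.INTER_CUBIC))
```

```text
15.4 [0.4849145  0.08428471 0.2085577 ] [-0.65999334  0.31094548  0.34239645] -0.0019677988237635606
```

View pics/c8.png

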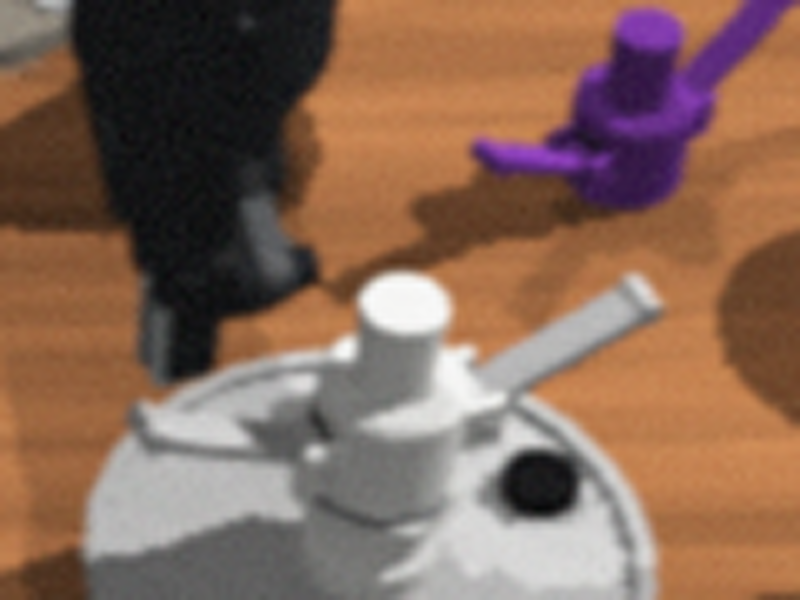

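The closed fingertips at crop (180,380) are directly above the left arm tip (148,418). I'll push down.

Emit:
jog_arm:
  moves:
    - [[0,0,-3],[0,0,0]]
    - [[0,0,-6],[0,0,0]]
    - [[0,0,-9],[0,0,0]]
    - [[0,0,-12],[0,0,0]]
    - [[0,0,-15],[0,0,0]]

```text
clock: 15.9
tcp_pos: [0.4854, 0.0834, 0.1935]
orientation: [0.578, 0.407, 0.578, -0.407]
contact_force: [0.1, 0.5, -0.7]
finger_gap: -0.001
```

Emit:
jog_arm:
  moves:
    - [[0,0,-3],[0,0,0]]
    - [[0,0,-6],[0,0,0]]
    - [[0,0,-9],[0,0,0]]
    - [[0,0,-12],[0,0,0]]
    - [[0,0,-15],[0,0,0]]

```text
clock: 16.4
tcp_pos: [0.4855, 0.0837, 0.1787]
orientation: [0.578, 0.407, 0.578, -0.407]
contact_force: [0.4, -0.6, 3.7]
finger_gap: -0.002
```

Emit:
jog_arm:
  moves:
    - [[0,0,-3],[0,0,0]]
    - [[0,0,-6],[0,0,0]]
    - [[0,0,-9],[0,0,0]]
    - [[0,0,-12],[0,0,0]]
    - [[0,0,-15],[0,0,0]]

```text
clock: 16.9
tcp_pos: [0.4854, 0.0832, 0.1635]
orientation: [0.578, 0.407, 0.578, -0.407]
contact_force: [0.7, -1.9, 4.2]
finger_gap: 0.001
```

Emit:
jog_arm:
  moves:
    - [[0,0,-3],[0,0,0]]
    - [[0,0,-6],[0,0,0]]
    - [[0,0,-9],[0,0,0]]
    - [[0,0,-12],[0,0,0]]
    - [[0,0,-15],[0,0,0]]

```text
clock: 17.4
tcp_pos: [0.4853, 0.0838, 0.1485]
orientation: [0.578, 0.407, 0.578, -0.407]
contact_force: [0.3, -1.2, 4.0]
finger_gap: -0.0
```

Emit:
jog_arm:
  moves:
    - [[0,0,-3],[0,0,0]]
    - [[0,0,-6],[0,0,0]]
    - [[0,0,-9],[0,0,0]]
    - [[0,0,-12],[0,0,0]]
    - [[0,0,-14],[0,0,0]]

```text
clock: 17.9
tcp_pos: [0.4852, 0.0842, 0.1345]
orientation: [0.578, 0.407, 0.578, -0.407]
contact_force: [-0.4, 0.4, 5.8]
finger_gap: 0.001
```

Emit:
jog_arm:
  moves:
    - [[0,0,-1],[0,0,0]]
    - [[0,0,-2],[0,0,0]]
    - [[0,0,-3],[0,0,0]]
    - [[0,0,-4],[0,0,0]]
    - [[0,0,-4],[0,0,0]]

```text
clock: 18.4
tcp_pos: [0.4853, 0.0833, 0.1306]
orientation: [0.578, 0.407, 0.578, -0.407]
contact_force: [-0.2, -0.6, 3.5]
finger_gap: -0.001
```

Emit:
jog_arm:
  moves:
    - [[0,0,-1],[0,0,0]]
    - [[0,0,-2],[0,0,0]]
    - [[0,0,-3],[0,0,0]]
    - [[0,0,-4],[0,0,0]]

```text
clock: 18.8
tcp_pos: [0.4853, 0.0834, 0.1266]
orientation: [0.578, 0.407, 0.578, -0.407]
contact_force: [0.1, 0.0, 4.3]
finger_gap: 0.004
```

Emit:
jog_arm:
  moves:
    - [[0,0,-1],[0,0,0]]
    - [[0,0,-2],[0,0,0]]
    - [[0,0,-3],[0,0,0]]
    - [[0,0,-3],[0,0,0]]

```text
clock: 19.2
tcp_pos: [0.4853, 0.0834, 0.1235]
orientation: [0.578, 0.407, 0.578, -0.407]
contact_force: [1.1, 0.0, 3.3]
finger_gap: 0.001
```

Emit:
jog_arm:
  moves:
    - [[0,0,-0.5],[0,0,0]]
    - [[0,0,-1],[0,0,0]]
    - [[0,0,-1.5],[0,0,0]]
    - [[0,0,-1.5],[0,0,0]]

```text
clock: 19.6
tcp_pos: [0.4854, 0.0834, 0.1223]
orientation: [0.578, 0.407, 0.578, -0.407]
contact_force: [0.1, 0.1, 5.2]
finger_gap: -0.003
```

Emit:
jog_arm:
  moves:
    - [[0,0,-0.7],[0,0,0]]
    - [[0,0,-1.4],[0,0,0]]
    - [[0,0,-2],[0,0,0]]
    - [[0,0,-2],[0,0,0]]

```text
clock: 20.0
tcp_pos: [0.4859, 0.0834, 0.1209]
orientation: [0.578, 0.408, 0.578, -0.407]
contact_force: [-1.2, -1.1, 10.1]
finger_gap: 0.001
```

Emit:
jog_arm:
  moves:
    - [[0,0,-0.5],[0,0,0]]
    - [[0,0,-1],[0,0,0]]
    - [[0,0,-1.5],[0,0,0]]
    - [[0,0,-1.5],[0,0,0]]

```text
clock: 20.4
tcp_pos: [0.4863, 0.0834, 0.1196]
orientation: [0.579, 0.408, 0.577, -0.407]
contact_force: [-1.6, -2.0, 12.8]
finger_gap: -0.002
```

Emit:
jog_arm:
  moves:
    - [[0,0,-0.5],[0,0,0]]
    - [[0,0,-1],[0,0,0]]
    - [[0,0,-1.5],[0,0,0]]
    - [[0,0,-1.5],[0,0,0]]

```text
clock: 20.8
tcp_pos: [0.4867, 0.0833, 0.1184]
orientation: [0.579, 0.408, 0.577, -0.407]
contact_force: [0.2, -2.6, 15.0]
finger_gap: 0.001
```

Run:
```python
from h import *
s=snap("scene","pics/s7.png")
a=r.read_state();print(a["clock"],a["tcp_pos"],a["contact_force"],a["torque"])
cv2.imwrite("pics/c9.png",cv2.resize(s["color"][160:235,335:435],(800,600),interpolation=cv2.INTER_CUBIC))
```

```text
20.85 [0.48666527 0.08329442 0.11843191] [-0.23324972 -2.00562232 14.78432652] [-0.42380298  0.13390615  0.02328951]
```

View pics/c9.png

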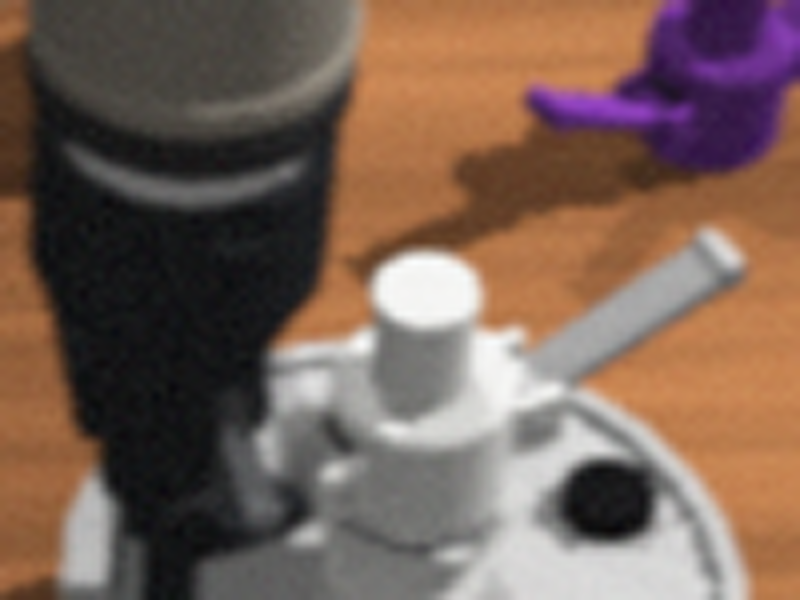

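Run:
```python
from h import *
g=lambda n:cv2.cvtColor(cv2.imread(n),cv2.COLOR_BGR2GRAY)
a,b=g("pics/s6.png"),g("pics/s7.png")
def shift(n,u,v,w,h):
    t=cv2.resize(a[v:v+h,u:u+w],None,fx=8,fy=8,interpolation=cv2.INTER_CUBIC)
    R=cv2.resize(b[v-6:v+h+6,u-6:u+w+6],None,fx=8,fy=8,interpolation=cv2.INTER_CUBIC)
    m=cv2.matchTemplate(R,t,cv2.TM_CCOEFF_NORMED);_,q,_,l=cv2.minMaxLoc(m);print(n,(l[0]/8-6,l[1]/8-6),round(q,3))
shift("stubtop",381,188,20,14);shift("cup/mouth right",386,215,18,16);shift("tip b",418,188,13,12);shift("bung(static)",402,215,18,14)
```

```text
stubtop (-2.375, 0.625) 0.973
cup/mouth right (-0.125, -0.125) 0.976
tip b (-1.125, -2.5) 0.951
bung(static) (0.0, 0.0) 0.995
```

The cap has tilted about 3.5° under the last few newtons: the stub top shifted 2.4 px and the mouth didn't move. So the arm is at its stop, or close to it. I'll back off and look.

Emit:
jog_arm:
  moves:
    - [[0,0,2],[0,0,0]]
    - [[0,0,10],[0,0,0]]
    - [[0,0,40],[0,0,0]]
    - [[0,0,80],[0,0,0]]
    - [[0,0,110],[0,0,0]]

```text
clock: 21.35
tcp_pos: [0.4849, 0.0839, 0.2288]
orientation: [0.578, 0.407, 0.578, -0.407]
contact_force: [0.6, 0.6, -0.0]
finger_gap: 0.001
```

Run:
```python
from h import *
s=snap("scene","pics/s8.png")
g=lambda n:cv2.cvtColor(cv2.imread(n),cv2.COLOR_BGR2GRAY)
a,b=g("pics/s6.png"),g("pics/s8.png")
def shift(n,u,v,w,h):
    t=cv2.resize(a[v:v+h,u:u+w],None,fx=8,fy=8,interpolation=cv2.INTER_CUBIC)
    R=cv2.resize(b[v-6:v+h+6,u-6:u+w+6],None,fx=8,fy=8,interpolation=cv2.INTER_CUBIC)
    m=cv2.matchTemplate(R,t,cv2.TM_CCOEFF_NORMED);_,q,_,l=cv2.minMaxLoc(m);print(n,(l[0]/8-6,l[1]/8-6),round(q,3))
shift("stubtop",381,188,20,14);shift("cup/mouth right",386,215,18,16);shift("tip b",418,188,13,12)
cv2.imwrite("pics/c10.png",cv2.resize(s["color"][175:235,335:435],(800,480),interpolation=cv2.INTER_CUBIC))
# predicted a tip pixel for angles
m=np.array([.4587,.1590,.1176]);d=np.array([np.cos(np.radians(-70.2)),np.sin(np.radians(-70.2)),0])
for q in(0,.9,1.05,1.22):
    e=np.radians(30)-q;p=m+d*(.029+.065*np.cos(e))+[0,0,.022+.065*np.sin(e)];print(q,((proj(s,p)-[335,175]+.5)*8).round())
```

```text
stubtop (0.625, 0.0) 0.992
cup/mouth right (0.125, 0.125) 0.991
tip b (0.75, 0.5) 0.981
0 [150. 300.]
0.9 [126. 450.]
1.05 [138. 467.]
1.22 [158. 483.]
```

View pics/c10.png

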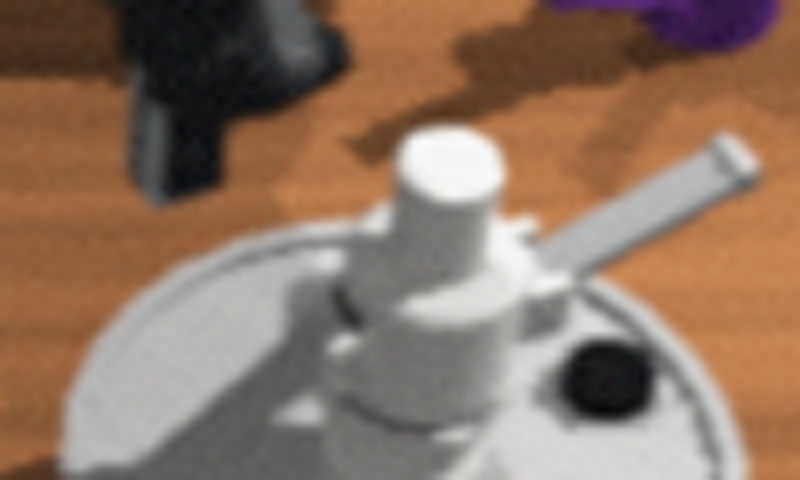

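Crop: cap upright again, left arm swung down onto the lid (dark, toward (160,480)), right arm still open with its tip at (738,160). That is my twelfth view, so the remaining checks will be numeric. Now arm b.

Emit:
jog_arm:
  moves:
    - [[0,0,20],[0,0,0]]
    - [[-15,40,20],[0,0,0]]
    - [[-30,85,20],[0,0,0]]
    - [[-45,125,20],[0,0,0]]
    - [[-54,150,20],[0,0,0]]

```text
clock: 21.9
tcp_pos: [0.429, 0.2365, 0.2472]
orientation: [0.578, 0.406, 0.579, -0.406]
contact_force: [1.1, 0.6, 0.1]
finger_gap: 0.002
```

Emit:
jog_arm:
  moves:
    - [[0,0,-15],[0,0,0]]
    - [[0,0,-30],[0,0,0]]
    - [[0,0,-38],[0,0,0]]
    - [[0,0,-40],[0,0,0]]
    - [[0,0,-40],[0,0,0]]

```text
clock: 22.4
tcp_pos: [0.4315, 0.2324, 0.2066]
orientation: [0.577, 0.407, 0.578, -0.408]
contact_force: [0.4, -0.4, 0.8]
finger_gap: 0.002
```

Run:
```python
from h import *
s=snap("scene","pics/s9.png");a=r.read_state();p=a["tcp_pos"];print(a["clock"],p,a["contact_force"])
print("tips px",proj(s,p-[0,0,.019]),"at arm height",proj(s,[p[0],p[1],.176]),"armtip seen",(335+738/8,175+160/8))
```

```text
22.45 [0.43168382 0.23282142 0.20713645] [-0.08752548  0.46371284  0.4656152 ]
tips px [423.27628336 186.82195529] at arm height [422.39792943 190.98442242] armtip seen (427.25, 195.0)
```

Emit:
jog_arm:
  moves:
    - [[2,1,-3],[0,0,0]]
    - [[2,1,-6],[0,0,0]]
    - [[2,1,-9],[0,0,0]]
    - [[2,1,-12],[0,0,0]]
    - [[2,1,-15],[0,0,0]]

```text
clock: 22.95
tcp_pos: [0.4333, 0.2344, 0.1919]
orientation: [0.578, 0.407, 0.578, -0.407]
contact_force: [-0.2, -0.4, 0.2]
finger_gap: -0.001
```

Emit:
jog_arm:
  moves:
    - [[0,0,-3],[0,0,0]]
    - [[0,0,-6],[0,0,0]]
    - [[0,0,-9],[0,0,0]]
    - [[0,0,-12],[0,0,0]]
    - [[0,0,-15],[0,0,0]]

```text
clock: 23.45
tcp_pos: [0.4336, 0.2346, 0.1773]
orientation: [0.578, 0.408, 0.578, -0.407]
contact_force: [0.0, -0.5, 2.3]
finger_gap: 0.002
```

Emit:
jog_arm:
  moves:
    - [[0,0,-3],[0,0,0]]
    - [[0,0,-6],[0,0,0]]
    - [[0,0,-9],[0,0,0]]
    - [[0,0,-12],[0,0,0]]
    - [[0,0,-15],[0,0,0]]

```text
clock: 23.95
tcp_pos: [0.4333, 0.2349, 0.162]
orientation: [0.578, 0.407, 0.578, -0.407]
contact_force: [-1.1, 2.2, 3.0]
finger_gap: 0.0
```

Emit:
jog_arm:
  moves:
    - [[0,0,-3],[0,0,0]]
    - [[0,0,-6],[0,0,0]]
    - [[0,0,-9],[0,0,0]]
    - [[0,0,-12],[0,0,0]]
    - [[0,0,-15],[0,0,0]]

```text
clock: 24.45
tcp_pos: [0.4335, 0.2339, 0.1469]
orientation: [0.578, 0.407, 0.578, -0.408]
contact_force: [-0.5, 0.4, 4.1]
finger_gap: -0.002
```

Emit:
jog_arm:
  moves:
    - [[0,0,-3],[0,0,0]]
    - [[0,0,-6],[0,0,0]]
    - [[0,0,-9],[0,0,0]]
    - [[0,0,-12],[0,0,0]]
    - [[0,0,-15],[0,0,0]]

```text
clock: 24.95
tcp_pos: [0.4332, 0.2344, 0.1319]
orientation: [0.578, 0.407, 0.578, -0.407]
contact_force: [1.2, -0.8, 4.1]
finger_gap: -0.001
```

Emit:
jog_arm:
  moves:
    - [[0,0,-1],[0,0,0]]
    - [[0,0,-2],[0,0,0]]
    - [[0,0,-3],[0,0,0]]
    - [[0,0,-4],[0,0,0]]
    - [[0,0,-5],[0,0,0]]

```text
clock: 25.45
tcp_pos: [0.4332, 0.2345, 0.1271]
orientation: [0.578, 0.407, 0.578, -0.407]
contact_force: [0.4, 0.0, 4.6]
finger_gap: 0.002
```

Emit:
jog_arm:
  moves:
    - [[0,0,-0.7],[0,0,0]]
    - [[0,0,-1.4],[0,0,0]]
    - [[0,0,-2],[0,0,0]]
    - [[0,0,-2],[0,0,0]]

```text
clock: 25.85
tcp_pos: [0.4333, 0.2345, 0.1252]
orientation: [0.578, 0.407, 0.578, -0.407]
contact_force: [-0.3, -0.3, 3.6]
finger_gap: 0.002
```

Emit:
jog_arm:
  moves:
    - [[0,0,-0.7],[0,0,0]]
    - [[0,0,-1.4],[0,0,0]]
    - [[0,0,-2],[0,0,0]]
    - [[0,0,-2],[0,0,0]]

```text
clock: 26.25
tcp_pos: [0.4334, 0.2346, 0.1233]
orientation: [0.578, 0.407, 0.578, -0.407]
contact_force: [-0.7, 0.4, 5.1]
finger_gap: -0.001
```

Emit:
jog_arm:
  moves:
    - [[0,0,-0.7],[0,0,0]]
    - [[0,0,-1.4],[0,0,0]]
    - [[0,0,-2],[0,0,0]]
    - [[0,0,-2],[0,0,0]]

```text
clock: 26.65
tcp_pos: [0.4336, 0.235, 0.1216]
orientation: [0.578, 0.408, 0.578, -0.407]
contact_force: [-0.1, 0.6, 6.9]
finger_gap: 0.001
```

Emit:
jog_arm:
  moves:
    - [[0,0,-0.5],[0,0,0]]
    - [[0,0,-1],[0,0,0]]
    - [[0,0,-1.5],[0,0,0]]
    - [[0,0,-1.5],[0,0,0]]

```text
clock: 27.05
tcp_pos: [0.4338, 0.2352, 0.1202]
orientation: [0.578, 0.408, 0.578, -0.407]
contact_force: [-1.0, 0.0, 7.5]
finger_gap: -0.001
```

Emit:
jog_arm:
  moves:
    - [[0,0,-0.5],[0,0,0]]
    - [[0,0,-1],[0,0,0]]
    - [[0,0,-1.5],[0,0,0]]
    - [[0,0,-1.5],[0,0,0]]

```text
clock: 27.45
tcp_pos: [0.4338, 0.2353, 0.1189]
orientation: [0.578, 0.408, 0.578, -0.407]
contact_force: [-0.7, 0.5, 9.5]
finger_gap: -0.001
```

```bash
cat >> h.py <<'E'
def shift(a,b,n,u,v,w,h):
    a,b=[cv2.cvtColor(cv2.imread(x),cv2.COLOR_BGR2GRAY) for x in(a,b)]
    t=cv2.resize(a[v:v+h,u:u+w],None,fx=8,fy=8,interpolation=cv2.INTER_CUBIC)
    R=cv2.resize(b[v-6:v+h+6,u-6:u+w+6],None,fx=8,fy=8,interpolation=cv2.INTER_CUBIC)
    m=cv2.matchTemplate(R,t,cv2.TM_CCOEFF_NORMED);_,q,_,l=cv2.minMaxLoc(m);print(n,(l[0]/8-6,l[1]/8-6),round(q,3))
E
python3 - <<'E'
from h import *
snap("scene","pics/s10.png")
for f in("pics/s8.png","pics/s6.png"): shift(f,"pics/s10.png","stubtop vs "+f,381,188,18,10)
shift("pics/s8.png","pics/s10.png","mouth",378,218,18,14)
E
```

```text
stubtop vs pics/s8.png (2.875, -0.75) 0.852
stubtop vs pics/s6.png (3.125, -0.75) 0.83
mouth (5.25, 4.75) 0.752
```

Emit:
jog_arm:
  moves:
    - [[0,0,2],[0,0,0]]
    - [[0,0,10],[0,0,0]]
    - [[0,0,40],[0,0,0]]
    - [[0,0,80],[0,0,0]]
    - [[0,0,125],[0,0,0]]

```text
clock: 28.0
tcp_pos: [0.4322, 0.2334, 0.2436]
orientation: [0.577, 0.406, 0.579, -0.408]
contact_force: [1.1, -0.1, 0.0]
finger_gap: 0.002
```

Emit:
jog_arm:
  moves:
    - [[0,-40,20],[0,0,0]]
    - [[10,-85,20],[0,0,0]]
    - [[20,-130,20],[0,0,0]]
    - [[30,-175,20],[0,0,0]]
    - [[40,-220,20],[0,0,0]]

```text
clock: 28.5
tcp_pos: [0.4728, 0.0122, 0.2634]
orientation: [0.578, 0.407, 0.578, -0.408]
contact_force: [1.0, -0.6, -0.5]
finger_gap: 0.001
```

Emit:
jog_arm:
  moves:
    - [[0,-45,0],[0,0,0]]
    - [[0,-90,0],[0,0,0]]
    - [[0,-135,0],[0,0,0]]
    - [[0,-180,0],[0,0,0]]
    - [[0,-180,0],[0,0,0]]

```text
clock: 29.0
tcp_pos: [0.4715, -0.1728, 0.2626]
orientation: [0.576, 0.409, 0.576, -0.411]
contact_force: [-0.7, -0.2, -1.0]
finger_gap: 0.002
```

Run:
```python
from h import *
s=snap("scene","pics/s11.png");t=snap("top","pics/t11.png")
a=r.read_state();print(a["clock"],a["tcp_pos"])
shift("pics/s6.png","pics/s11.png","stub vs s6",381,188,20,14);shift("pics/s6.png","pics/s11.png","mouth",386,218,18,14)
# predicted tips in both views vs angle, using model mouth point
ang=np.radians(-70.2);d=np.array([np.cos(ang),np.sin(ang),0]);m=np.array([.4585,.1590,.117])
for n,c in(("top",t),("scene",s)):
  for sg in(1,-1):
    for q in(0,.8,1.0,1.22):
      e=np.radians(30)-q;print(n,sg,q,proj(c,m+sg*d*(.029+.065*np.cos(e))+[0,0,.022+.065*np.sin(e)]).round(1))
g=cv2.cvtColor(t["color"],cv2.COLOR_BGR2GRAY)
for (u,v) in((300,236),(228,210)): print(u,v);print(g[v:v+28,u:u+26])
```

```text
29.1 [ 0.47245442 -0.16658376  0.26284329]
stub vs s6 (-0.25, 0.25) 0.994
mouth (-4.5, 5.5) 0.846
top 1 0 [304.2 222.5]
top 1 0.8 [308.1 226.3]
top 1 1.0 [306.5 228.1]
top 1 1.22 [303.8 230.3]
top -1 0 [233.8 249.3]
top -1 0.8 [235.4 254. ]
top -1 1.0 [238.2 254.2]
top -1 1.22 [242.2 253.8]
scene 1 0 [353.2 212.1]
scene 1 0.8 [349.4 229.2]
scene 1 1.0 [351.2 232.3]
scene 1 1.22 [354.2 235. ]
scene -1 0 [424.9 191.8]
scene -1 0.8 [423.8 207.5]
scene -1 1.0 [421.1 211.8]
scene -1 1.22 [417.2 216.4]
300 236
[[ 90  90  90  88  89  88  89  89  89  88  87  87  88  87  78  75  74  75
   74  74  73  74  73  73  73  73]
 [ 90  90  91  90  88  89  88  89  89  89  89  88  88  85  75  73  73  72
   73  72  72  72  72  72  72  72]
 [ 91  90  90  90  89  89  89  89  89  88  89  89  87  87  76  75  73  73
   74  74  73  73  74  74  74  74]
 [ 89  91  90  90  90  90  88  88  88  89  89  88  88  87  84  78  75  75
   76  75  75  75  76  75  75  75]
 [ 89  90  91  90  89  91  88  88  89  88  88  89  88  88  87  82  76  75
   75  75  76  75  75  74  74  75]
 [ 90  90  90  91  91  90  90  89  88  88  88
[... 4823 characters left out ...]
72 175 173
  172 172 173 176 174 174 167 149]
 [118 119 119 119 115 104 103 102 111 141 173 164 118 130 171 175 173 173
  173 172 172 173 175 175 165 148]
 [116 117 118 116 113 102 101 101 119 162 174 157 112 131 173 175 174 173
  173 172 171 172 171 166 152 149]
 [116 115 115 115 112 100  99 101 126 171 168 141 116 138 172 175 174 173
  172 172 171 169 163 148 148 150]
 [115 116 116 116 113 102 100 106 135 174 162 117 128 168 174 173 174 173
  173 172 170 162 148 146 147 149]
 [117 117 117 117 113 102 101 109 139 174 161 110 130 171 173 172 173 174
  174 173 163 150 146 146 147 146]
 [115 113 114 113 110  99  98 111 147 172 157 110 130 173 173 173 173 173
  172 168 151 146 146 146 146 146]]
```

Run:
```python
from h import *
def asc(a,b,u0,u1,v0,v1):
    d=cv2.imread(b).astype(int).mean(2)-cv2.imread(a).astype(int).mean(2)
    print("     cols",u0,"-",u1)
    for v in range(v0,v1): print(v,"".join("+" if x>12 else "-" if x<-12 else "." for x in d[v,u0:u1]))
asc("pics/top0.png","pics/t11.png",226,322,216,268)
asc("pics/s8.png","pics/s11.png",380,436,184,236)
asc("pics/scene0.png","pics/s11.png",340,436,196,250)
```

```text
cols 226 - 322
216 ...............................-----------------------------------------------------------......
217 ...............................-----------------------------------------------------------......
218 ...............................-----------------------------------------------------------......
219 ................................------..-..----------------------------------------------.......
220 ...............................------.........------------------------------------.--...........
221 ...............................-----..........------------------------------------..........++..
222 ..............................----.............-------------------------------------.........+++
223 ..............................----..............---------------------------------------.........
224 .............................-----................-------------------------------------.........
225 ...........................------..................------------------------------------........+
226 ..........................-------....................------------------
[... 12132 characters left out ...]
...------------------------------------......................---------........................
244 .....-------------------------------------.....................---------........................
245 ......------------------------------------......................---------.......................
246 ......-------------------------------------......................--------.......................
247 .......-------------------------------------.....................---------......................
248 +..-.....-------------------------------------...................-------........................
249 +.........---------------------------------------...............-----...........................
```

Emit:
jog_arm:
  moves:
    - [[0,-45,0],[0,0,0]]
    - [[0,-90,0],[0,0,0]]
    - [[0,-135,0],[0,0,0]]
    - [[-10,-180,0],[0,0,0]]
    - [[-20,-220,0],[0,0,0]]

```text
clock: 29.6
tcp_pos: [0.4536, -0.3857, 0.2632]
orientation: [0.578, 0.407, 0.579, -0.406]
contact_force: [1.7, 0.4, 0.4]
finger_gap: -0.004
```

Run:
```python
from h import *
snap("scene","pics/s12.png");snap("top","pics/t12.png")
print(r.read_state()["clock"])
def raw(f,u0,u1,v0,v1):
    g=cv2.imread(f).mean(2); print(f,u0,v0)
    for v in range(v0,v1): print(v,"".join(chr(97+min(25,int(x)//9)) for x in g[v,u0:u1]))
raw("pics/t12.png",278,322,214,250)
raw("pics/s12.png",340,390,200,246)
```

```text
29.7
pics/t12.png 278 214
214 ssssssssssttttssssrrqqpommmmmmmmmllmmmmmmlkf
215 ssstsssssssttttsssssqpqpommmmlmmmmlllmmmlkhf
216 qsssstsssssstttttssspppqpommmmmmmmmmlmmlkhff
217 qqsssstsssssstttttssqpppqpomlmmmmmmmmlljgfff
218 qqssssstsssssstttttsqqpppqpnklllmlllkihffffg
219 qqrsssssttsssssttttsqqqpppqplhhkkiihgfffffgg
220 qqrsssssstttsssstttsqqqqpppqoiffffffffffgggg
221 qqrsssssssttttsssttsqqqqqppqpmgfffffffgggggg
222 qqqqqqqqqqsssssqrsssqqqqqqqqqpkgfffggggggghg
223 qqqqqqqqqqqqqqqqqqqqqqqqqqpppojhgggggggggggg
224 qqqqqqqqqqqqqqqqqqqqqqqqpokkkkjihggggggggggg
225 qqqqqqqqqqqqqqqqqqqqqppolkjjjjjjiggggggggggg
226 qqqqqqqqqqqqqqqqqpppokkkjjjjjjjjjhgggggggggg
227 qpppqssqqqqppqqpokkkkjjjjjjjjjjjjihggggggggg
228 ppoopqpoppolmpolkjjjklkjjjjjjjkkjihghggggggg
229 opppommlmmmlklllllllllkjjjjjjkkjjjhggggggggg
230 nnmlllkklmllllllllllllkjjjjjjjkkjjiggggggggg
231 onkkmmllllllllllllllllkjjjjjjjjjjjihgggggggg
232 pomjmmmlklllllllllllllkjijjjjjjjjjjhgggggggg
233 ppnklmmlkllllllllllllkkjjjijijjjjjjhgggggggg
234 ppoljmmlkklllllllllllkjjjjjjjjjjjjjigggggggg
235 ppomjmmlkkklllllllllmkjjjjjjjkjjjjjjhgggg
[... 2540 characters left out ...]
mmlkjjjkkkllmnnononooooonmmmmmmmmmmmmmmm
234 fgilmmmlkkjkkkjkjkkklmnononoooooooommmmmmmmmmmmmno
235 fghijjjkkjjjjkjjjkklmnooooooooonooonmlmmmmnnmmmprt
236 ffgijkjjkjjkkjkkjklmnooooooooooooooonmmmmmmmmmosuu
237 gggijjjjkkkjkkkkjjkmooonooooooooonooomlmmmmmmmoppp
238 ggghjkkkkkjkkjkkjjklmnooooooooooooooomlllmmmmmmmmm
239 ffghjjjjjjkkjkkkkkjklnnooonoooooooooonlkllmmmmmmmo
240 fffgijkkkjjkkjkjjkkjkmooonoonooooooooomkkkklmnnpqs
241 fgfghjjkkkkjkjkkkkjjkmoooooooooooooooonlklmnqssttt
242 fffghijkkkkjkkjkkkjjkmoooonoonoooooooonmnqrsttttut
243 feffgijjjkjkkkkkjjjkklnooooooooononnnnoqsttttttttt
244 feffghijjkkkkkkjkjkkkkmnnnnnnnnnonnppoqstttttttttt
245 ffggghijkjjkkkjkkkjjjkkkkklmmnnoppqtutttttuttttttt
```

Run:
```python
from h import *
shift("pics/s6.png","pics/s12.png","stub",381,188,20,14)
shift("pics/scene0.png","pics/s12.png","polish tin",335,272,30,28)
shift("pics/scene0.png","pics/s12.png","wax",278,262,26,26)
print(r.sign_off())
```

```text
stub (-0.25, 0.25) 0.997
polish tin (0.0, 0.125) 0.974
wax (-0.375, 0.0) 0.888
the job is handed in; nothing more can be done
None
```

The drum is closed and the job is handed in at about 30 s. The aluminium cap is home on the adaptor and both cam arms are down. The gripper is clear and holding nothing.

- **Seating:** With both arms open, I pushed the cap slowly through about 5 mm of ring travel at about 8 N. It then went about 1 mm into the seal until it stiffened at about 28 N, which I took as fully home.
- **Cam arms:** I swung down the −y arm first, then the +y arm. Each moved at about 4 N. The force then climbed to about 15 N on the first and 9.5 N on the second, which I took as their stops.

**Checks**
- **Cap:** The stub is within 0.3 px of where it stood after seating, so the cap is upright.
- **+y arm:** Its tip matches the fully-down position in both cameras.
- **−y arm:** It lies in shadow, so its fully-down position is only consistent with the image and the force rise, not seen as clearly.
- **Bystanders:** The polish tin had not moved. The wax block matched within 0.4 px, but with a weaker match score (0.89). I did not re-measure the others; none was in the path of a contact.

**What disagreed:** While each arm was pressed at its stop, the cap tilted about 3 to 4° towards it and sprang back upright when I let go. The first height estimate for the adaptor top (145 mm) was also about 8 mm lower than the contact forces showed (153 mm).

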